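Shut, pin and hold a regulator test fixture

ROBOT

A 6-joint arm with a two-finger parallel gripper is mounted at the origin on a cart in front of the work surface, level with it; the furniture and walls round the work are solid. World frame = base frame: x ahead of the robot, y to its left, z up, the work surface at z = 0. Lengths are in m, angles in rad, forces in N, time in s.
With the tool pointing down it reaches from about 0.3 to 0.775 m from the base axis. Payload 14.6 kg.
Tool frame: the origin (TCP) lies between the finger pads; the fingertips stand 25 mm ahead of it and the grasp point (between the pads) lies 6 mm ahead of it; z points along the fingers, y is the line along which they close (so a half turn about z gives the same grasp; the last joint's range is limited). The gripper opens to 94 mm and grips with 3 to 60 N. Pads are 16 mm wide; open, the fingers measure 119 mm over their backs; the gripper's body (75 mm by 177 mm) begins 78 mm behind the grasp point.
Start: joints at [1.056, 0.3, 1.521, -0, 1.321, -0.067], TCP at [0.238, 0.496, 0.23] pointing down, gripper open.
Joint ranges: [-3.03, 3.03], [-0.79, 2.21], [0.23, 2.52], [-1.04, 4.18], [0, 3.07], [-2.55, 2.55]. Speed limits (rad/s): [2.22, 2.22, 2.57, 3.14, 3.14, 3.14].

INTERFACE

Orientations are given as a 3x3 rotation matrix whose columns are the frame's x, y, z axes.
In Python, from rig import bot, eyes gives the robot as it stands. Calls block until the motion is done:
- bot.move_pose(position, orientation): joint-space move of the TCP to a pose.
- bot.line_to(position, orientation=None, v=0.15): straight line of the TCP; orientation=None keeps the orientation; v is the mean speed in m/s.
- bot.set_joints(angles): joint-space move.
- bot.move_gripper(opening): finger opening in m; the grip force is fixed at half the most; returns when the fingers have stopped.
- bot.pause(seconds).
- bot.solve_ik(position, orientation): joint angles nearest the present ones, or None.
- bot.observe(): the state.
- eyes.capture(name): name is "scene" or "top"; returns a dict with "color" (420x560x3 uint8, red, green, blue), "intrinsics" (3x3 intrinsics, pixels), "cam_to_world" (4x4, takes a point from camera to world coordinates). Camera axes: x right, y down, z forward; pixel columns grow to the right and rows downward; lengths in m; the calibration is good to about 2 mm. A picture is of the moment at which its call begins. There is no depth.
A pose or a line that the arm cannot do raises bot.PlanningError and nothing moves.
- bot.hand_in(): hands the job in; it is judged then, once.
The state is a dict: "t": time; "joint_positions": joint angles; "dq": joint speeds; "joint_efforts": joint torques, N m; "position": TCP position; "tool_rot": TCP orientation; "ft_force": force on the tool from outside, world axes, zero at the start; "moment": the same for the moment, N m; "finger_gap": finger opening in m; "grasp_force": force on a finger pad.
Only numpy, scipy, OpenCV 4.12 (cv2) and the standard library are available. Lean on these libraries where they do the work, as an engineer would, in place of code of your own. Each camera call takes 0.05 s, during which the arm holds its last target. There are 200 camera calls.

TASK

The regulator is already in the nest of the clamshell test fixture: swing the hinged contact head shut over it, then push the locking pin through the lined-up holes of the fork ears and the head's tongue until its handle is up against the ear. Then let go of the pin, press down on the round rubber pad of the head so that it is fully shut against its spring probes, and finish while still pressing it shut; leave the wrench, the nut and the other regulator where they are.

Things in the scene. Friction and masses are not known exactly. Their poses are not given: they have to be found in the camera images.
- test_fixture: Base of the clamshell test fixture, fixed on the bench: steel plate 164 (x) x 116 (y) x 12 mm. Origin: centre of its underside, on the bench top. x axis from the fork ears (front) to the hinge (back), z up. Nest in the middle, floor at z 18, rims to z 24 mm. Two black binding posts, tops at z 26, at x 36, y +-46. Hinge posts at x 51 to 73, outer faces y +-51, tops at z 55.
- hinge_axis (a point): Middle of the hinge axis, which is parallel to the fixture's y axis: at x +62, y 0, z 44 mm in the fixture's frame. Body contact_head has its origin here.
- head_hinge (a joint): Opening angle of the head, rad: 0 shut (stop), 1.57 upright, 2.0 back stop. Starts leaning back at 1.68 to 1.92 and stays there. The hinge is stiff: push it down to below 0.8, then it sinks by itself, damped, and rests at about 0.03, its spring probes on the regulator, tongue hole about 3.5 mm too high. Pinned, not pressed: 0.01 to 0.015. About 7 N on the press pad brings it to 0.
- contact_head: Hinged upper half, steel plate 104 x 64 x 10 mm. Origin on the hinge axis. In its frame (parallel to the fixture's when shut) the plate spans x -107 to -3, y +-32, z -4 to +6 mm; upper, outer face z +6. Steel tongue at the free end: x -134 to -106, y +-9, z -24 to +6, with a 16 mm hole along y at x -120, z -10. Two 14 mm high binding posts on it at x -22, y +-20.
- press_pad (a point): Centre of the top of the round black rubber pad, 38 mm across and 7 mm high, on the outer face of the contact head: in the head's frame at x = -80, y = 0, z = +13 mm.
- bore (a point): Middle of the line of 16 mm holes, 34 mm above the bench, x -58 mm in the fixture's frame; the holes run along the fixture's y axis. Two steel fork ears, each 28 mm in x and 14 mm in y, carry them: inner faces at y +-11, outer faces at y +-25, tops at z 48. The tongue hangs between them. The pin may enter from either side; the left (+y) has more room.
- locking_pin: Loose steel pin, 97 mm long, 0.09 kg, flat on the bench. Round 14 mm shaft along its y axis; 15 mm long tapered nose, 5 mm at the tip (y -40 mm), draws the tongue down as it enters. Flat handle 24 wide (x), 14 thick (z), from its shoulder at y +25 to y +57. Origin on the shaft's axis, 7 mm above the bench; meets point bore when fully home. Nose starts pointing roughly to -y.
- regulator: Voltage regulator, 44 x 44 x 14 mm, already loose in the nest under the head, origin at the middle of its underside. Stays there.
- wrench_small: Combination wrench, 128 x 24 x 7 mm, lying on the bench beside the fixture; its place and the pin's may be swapped. Leave it.
- regulator_next: Second regulator, 44 x 44 x 14 mm, lying on the bench behind the fixture. Leave it.
- nut: M12 nut, 18 x 21 x 10 mm, on the bench to the right of the fixture. Leave it.

How it is judged:
On the way, in this order (a step that is already met when the one before it is completed fails the run):
1. the contact head is swung shut onto the regulator (value of joint head_hinge below 0.05 rad), for 0.2 s.
2. the locking pin is fully home through both ears and the tongue (distance between locking_pin and bore below 0.005 m and angle between the y axis of locking_pin and the y axis of test_fixture, either way round below 0.1 rad and value of joint head_hinge below 0.04 rad), for 0.2 s.
At the end, for the whole second after the job is handed in: At the end the fingers are still pressing on the contact head with more than 3 N and it is fully shut (hinge below 0.007 rad), the pin is let go and fully home (its origin within 5 mm of the bore's middle, within 0.1 rad of the bore's line), and the regulator is in its nest (value of joint head_hinge below 0.007 rad and contact force between the fingers and contact_head above 3 N and contact force between the fingers and locking_pin below 0.5 N and distance between locking_pin and bore below 0.005 m and angle between the y axis of locking_pin and the y axis of test_fixture, either way round below 0.1 rad and horizontal distance between regulator and test_fixture below 0.012 m); the arm keeps its last pose, push and grip.
It fails at once if the wrench, the nut or the other regulator is moved by more than 3 cm (distance of any of wrench_small, nut, regulator_next from where it was at the start of the episode above 0.03 m).
It also fails if it takes over 54 s, if anything falls off the work surface, if the arm or the gripper's body presses on something with over 40 N, if the wrist force passes 120 N, or if a joint passes its speed limit or range.

## Working session

There is one attempt and no reset: what is moved stays moved. The work goes in short steps, each a Python script; the robot and the scene stay as the last script left them, time stands still between calls to the robot, and variables do not carry over. Pictures are saved under pics/ and viewed, at most 10 in all, crops included, and the job is handed in when it is done.

```bash
mkdir -p pics; ls
python3 - <<'E'
from rig import bot, eyes
import cv2,numpy as np
for n in("scene","top"):
    c=eyes.capture(n); cv2.imwrite(f"pics/{n}0.png",c["color"][:,:,::-1]); print(n,c["intrinsics"].round(1).tolist(),c["cam_to_world"].round(4).tolist())
print(bot.observe())
E
```

```text
pics
scene [[490.1, 0.0, 277.5], [0.0, 490.1, 204.1], [0.0, 0.0, 1.0]] [[0.8306, -0.3738, 0.4129, 0.1288], [-0.5569, -0.5469, 0.6251, -0.4639], [-0.0078, -0.7491, -0.6624, 0.7116], [0.0, 0.0, 0.0, 1.0]]
top [[505.2, 0.0, 287.3], [0.0, 505.2, 210.3], [0.0, 0.0, 1.0]] [[-0.009, -0.9985, 0.0543, 0.4845], [-0.9996, 0.0076, -0.0262, 0.1258], [0.0257, -0.0545, -0.9982, 0.9739], [0.0, 0.0, 0.0, 1.0]]
{'t': 0.1, 'joint_positions': array([ 1.05635409e+00,  3.00433343e-01,  1.52149233e+00,  2.09016591e-05,
        1.32069805e+00, -6.65880731e-02]), 'dq': array([ 0.00064542, -0.00154952, -0.0017281 , -0.00157677,  0.00116926,
       -0.00088899]), 'joint_efforts': array([ 6.31198986e-07, -5.32646406e+01, -3.53284800e+01,  7.08723301e-02,
        2.34432926e-02, -3.34648780e-05]), 'position': array([0.23806205, 0.49558852, 0.22994457]), 'tool_rot': array([[-9.01376126e-01,  4.33036723e-01, -5.24964584e-04],
       [ 4.33037032e-01,  9.01375693e-01, -8.87645987e-04],
       [ 8.88070060e-05, -1.02743201e-03, -9.99999468e-01]]), 'ft_force': array([-0.8698848 ,  0.05192908,  0.1755321 ]), 'moment': array([ 0.00021059, -0.0104794 ,  0.01292387]), 'grasp_force': 0.0, 'finger_gap': 0.09389547813459011}
```

View pics/scene0.png

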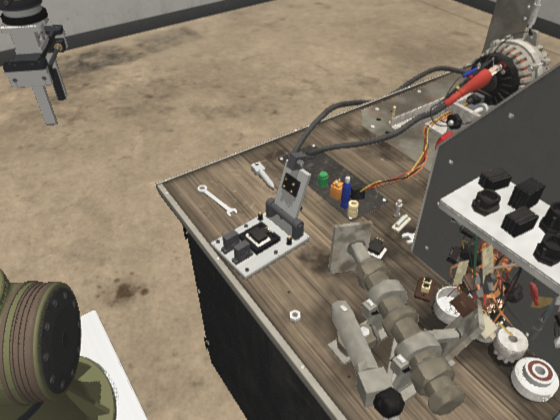

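View pics/top0.png

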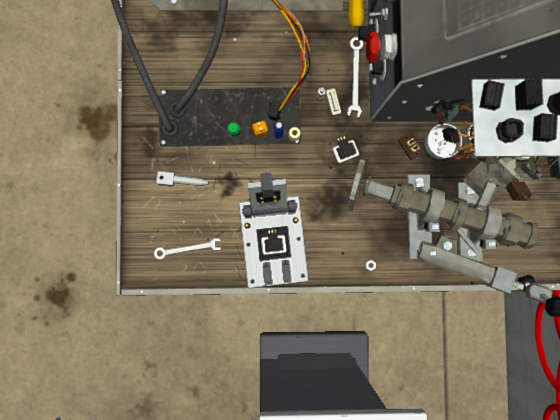

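The scene view shows the fixture at about (262,240) with its head leaning back. In the top view the fixture is centred near (273,248), the pin is at (182,180), the wrench at (187,248) and the nut at (371,266). I'll zoom in next.

Run:
```python
import cv2
a=cv2.imread("pics/top0.png")[162:297,145:323]
cv2.imwrite("pics/crop1.png",cv2.resize(a,None,fx=4.4,fy=4.4,interpolation=cv2.INTER_CUBIC))
```

```text
(no output)
```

View pics/crop1.png

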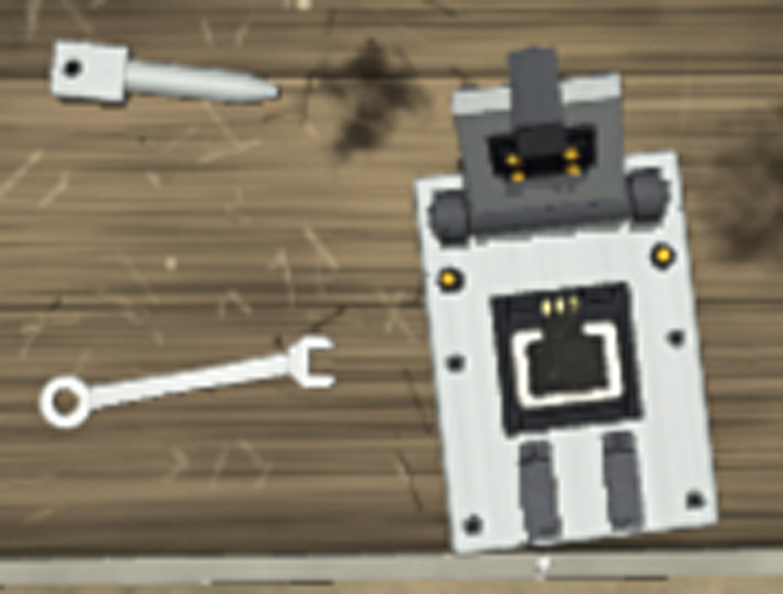

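The crop gives the fixture plate corners as (455,552), (717,521), (677,152) and (415,182). The pin's tip is at (280,91), with handle corners (55,40), (128,45), (125,104) and (50,97), and its nose points to −y. I'll fit both poses from these.

```bash
cat > h.py <<'E'
import numpy as np, json, cv2
from scipy.optimize import least_squares
from rig import bot, eyes
def proj(c,P):
    T=np.linalg.inv(c["cam_to_world"]); p=np.asarray(P)@T[:3,:3].T+T[:3,3]
    q=p@np.asarray(c["intrinsics"]).T; return q[:,:2]/q[:,2:]
def Rz(a): return np.array([[np.cos(a),-np.sin(a),0],[np.sin(a),np.cos(a),0],[0,0,1]])
def place(s,L): return np.asarray(L,float)@Rz(s[2]).T+[s[0],s[1],0]   # planar pose (x,y,yaw)
def fit(views,s0):
    f=lambda s:np.concatenate([(proj(c,place(s,L))-uv).ravel() for c,L,uv in views])
    r=least_squares(f,s0,loss="soft_l1"); return r.x,r.fun
def uncrop(uv,o,k): return (np.asarray(uv,float)+.5)/k-.5+o
def tool(a):  # pointing down, tool y along heading a
    y=np.array([np.cos(a),np.sin(a),0]); z=np.array([0,0,-1.]); return np.c_[np.cross(y,z),y,z]
try: F=json.load(open("F.json")); FX=np.array(F["fix"]); PIN=np.array(F["pin"])
except Exception: pass
def fx(p): return place(FX,[p])[0]
E
python3 - <<'E'
from h import *
c=eyes.capture("top"); o=[145,162]
L=np.array([[-82,58,12],[-82,-58,12],[82,-58,12],[82,58,12],[36,46,26],[36,-46,26],[-44,25,48],[-72,25,48],[-44,-25,48],[-72,-25,48]])/1e3
uv=uncrop([[455,552],[717,521],[677,152],[415,182],[448,279],[662,255],[520,446],[528,540],[636,434],[641,526]],o,4.4)
f,r=fit([(c,L,uv)],[.4,.15,0]); print(f,r.round(1))
L=np.array([[0,-40,7],[-12,57,14],[12,57,14],[-12,25,14],[12,25,14]])/1e3
uv=uncrop([[280,91],[50,97],[55,40],[125,104],[128,45]],o,4.4)
p,r2=fit([(c,L,uv)],[.5,.3,0]); print(p,r2.round(1))
json.dump({"fix":f.tolist(),"pin":p.tolist()},open("F.json","w"))
import h; h.FX=f
c2=eyes.capture("scene"); im=c2["color"][:,:,::-1].copy()
P=np.vstack([place(f,np.array([[-82,58,12],[-82,-58,12],[82,-58,12],[82,58,12],[-72,25,48],[-44,-25,48]])/1e3),place(p,L)])
crop=im[150:285,180:330]; k=5;big=cv2.resize(crop,None,fx=k,fy=k,interpolation=cv2.INTER_CUBIC)[:600]
for q in proj(c2,P): cv2.circle(big,tuple(int(v) for v in ((q-[180,150]+.5)*k-.5)),4,(0,0,255),1)
cv2.imwrite("pics/s1.png",big)
# feasibility
t=tool(f[2]+np.pi/2)
for n,q,R in [("behind",h.fx([.13,0,.0])+[0,0,.2],t),("press",h.fx([-.018,0,.082]),t),("pin",place(p,[[0,.041,.0275]])[0],tool(p[2])),("pin+pi",place(p,[[0,.041,.0275]])[0],tool(p[2]+np.pi)),("ins",h.fx([-.058,.1,.06]),tool(f[2])),("ins+pi",h.fx([-.058,.1,.06]),tool(f[2]+np.pi))]:
    s=bot.solve_ik(q,R); print(n,q.round(3),None if s is None else np.round(s,2))
E
```

```text
[0.47796282 0.12786895 0.10412971] [-0.5  0.9  0.9  0.9  0.1 -1.  -0.8 -1.1  0.2 -0.   0.3 -0.1 -0.6  4.
 -0.7 -2.   0.3  3.6  0.9 -2. ]
[ 0.59604662  0.29146658 -0.09564784] [-0.1 -0.2 -0.1 -0.2  0.1  0.2 -0.2 -0.3  0.4  0.6]
behind [0.607 0.141 0.2  ] [ 0.17  0.49  1.33 -0.    1.32 -1.5 ]
press [0.46  0.126 0.082] [ 0.19  0.33  1.87 -0.    0.95 -1.48]
pin [0.6   0.332 0.028] [ 0.45  0.81  1.24 -0.    1.09  0.55]
pin+pi [0.6   0.332 0.028] None
ins [0.41  0.221 0.06 ] [ 0.42  0.35  1.91 -0.    0.89  0.31]
ins+pi [0.41  0.221 0.06 ] None
```

View pics/s1.png

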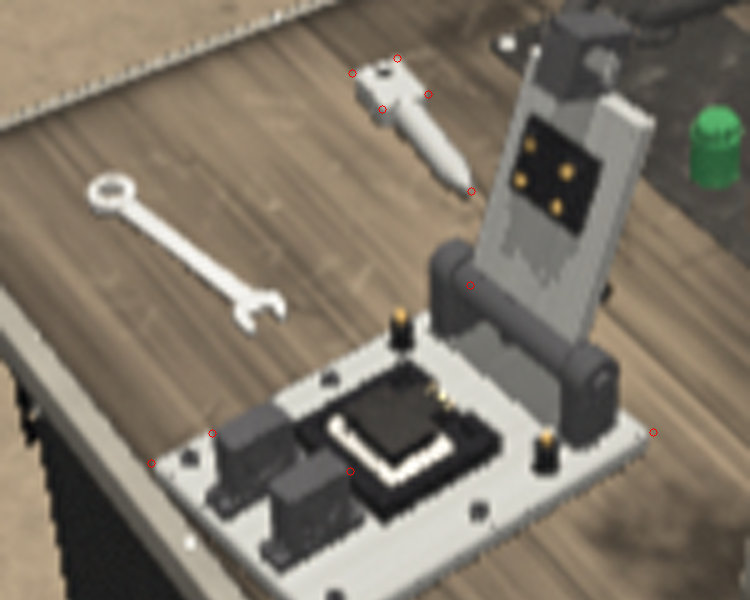

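The overlay agrees to about 1 px. The ear picks were poor, so I'll refit without them using both views, then swing the head shut.

Run:
```python
import h
from h import *
ct=eyes.capture("top"); cs=eyes.capture("scene")
L=np.array([[-82,58,12],[-82,-58,12],[82,-58,12],[82,58,12],[36,46,26],[36,-46,26]])/1e3
uv=uncrop([[455,552],[717,521],[677,152],[415,182],[448,279],[662,255]],[145,162],4.4)
L2=np.array([[-82,58,12],[82,-58,12],[-72,25,48]])/1e3
uv2=uncrop([[154,465],[650,437],[218,438]],[180,150],5)
f,r=fit([(ct,L,uv),(cs,L2,uv2)],FX); print(f,r.round(1))
F["fix"]=f.tolist(); json.dump(F,open("F.json","w")); h.FX=f
R=tool(f[2]+np.pi/2)
bot.move_gripper(0.0)
bot.move_pose(h.fx([.150,0,.30]),R)
bot.line_to(h.fx([.140,0,.165]),v=.25)
for th in (1.7,1.4,1.1,.8,.6):
    X,Z=-.105,.006
    x=.062+X*np.cos(th)+Z*np.sin(th); z=.044-X*np.sin(th)+Z*np.cos(th)
    bot.line_to(h.fx([x+.008,0,z+.025+.001]),v=.12)
    o=bot.observe(); print(th,o["t"],o["ft_force"].round(1))
bot.line_to(o["position"]+[0.0,0,.08],v=.3)
o=bot.observe(); print(o["t"])
cs=eyes.capture("scene"); ct=eyes.capture("top")
a=cv2.resize(cs["color"][150:285,180:330],None,fx=3,fy=3); b=cv2.resize(ct["color"][162:297,145:275+45],None,fx=2.2,fy=3)
cv2.imwrite("pics/m2.png",np.hstack([a[:405],b[:405]])[:,:800,::-1])
```

```text
[0.47788761 0.12746409 0.10604443] [-0.2  1.   1.2  0.8  0.2 -1.  -0.7 -1.   0.4  0.1  0.5 -0.1 -0.5 -0.1
  0.9 -0.9 -1.1 -0.8]
1.7 4.9 [ 0.5 -0.3  1. ]
1.4 5.3083 [-0.  -0.4 -0.6]
1.1 5.7167 [-0.4 -1.1  0.5]
0.8 6.125 [ 0.3 -0.9  0.1]
0.6 6.45 [-0.1 -1.   0.3]
6.8667
```

View pics/m2.png

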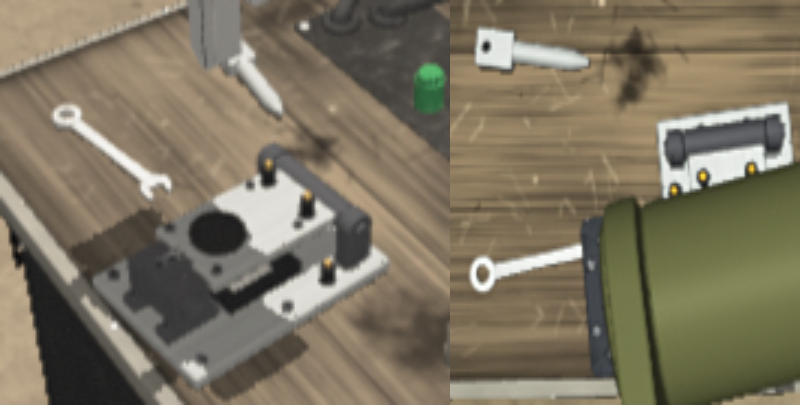

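The head is past centre and sinking shut by itself. Next I'll pick the pin up by its handle.

Run:
```python
from h import *
g=place(PIN,[[0,.041,0]])[0]; R=tool(PIN[2])
bot.move_gripper(.06)
bot.move_pose(g+[0,0,.10],R)
bot.line_to(g+[0,0,.0275],v=.15)
bot.move_gripper(0.0)
o=bot.observe(); print(o["t"],o["finger_gap"],o["grasp_force"],o["ft_force"].round(1))
bot.line_to(g+[0,0,.12],v=.2)
# carry to a stand-off left of the ears, aligned with the bore
d=.005
R=tool(FX[2]); bot.move_pose(fx([-.058,.075+.041,.12]),R)
bot.line_to(fx([-.058,.070+.041,.034+.0205]),v=.2)
o=bot.observe(); print(o["t"],o["finger_gap"],o["ft_force"].round(1))
cs=eyes.capture("scene"); ct=eyes.capture("top")
np.savez("v3.npz",cs=cs["color"],ct=ct["color"])
a=cv2.resize(cs["color"][190:290,195:320],None,fx=6,fy=6,interpolation=cv2.INTER_CUBIC)
cv2.imwrite("pics/s3.png",a[:,:,::-1])
a=cv2.resize(ct["color"][200:300,180:310],None,fx=6,fy=6,interpolation=cv2.INTER_CUBIC)
cv2.imwrite("pics/t3.png",a[:,:,::-1])
```

```text
11.0417 0.023668576258376615 29.970442056655884 [0.4 0.1 0.5]
13.0 0.02388752739377433 [ 0.   0.1 -1.1]
```

View pics/s3.png

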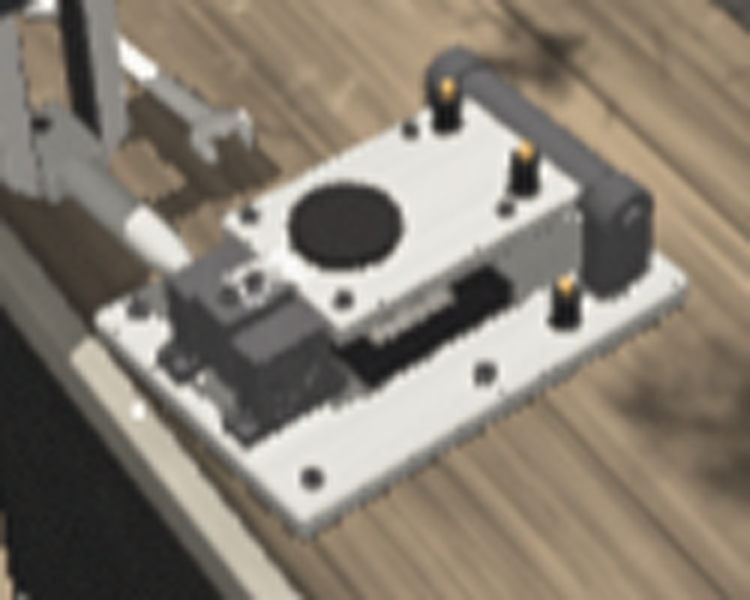

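View pics/t3.png

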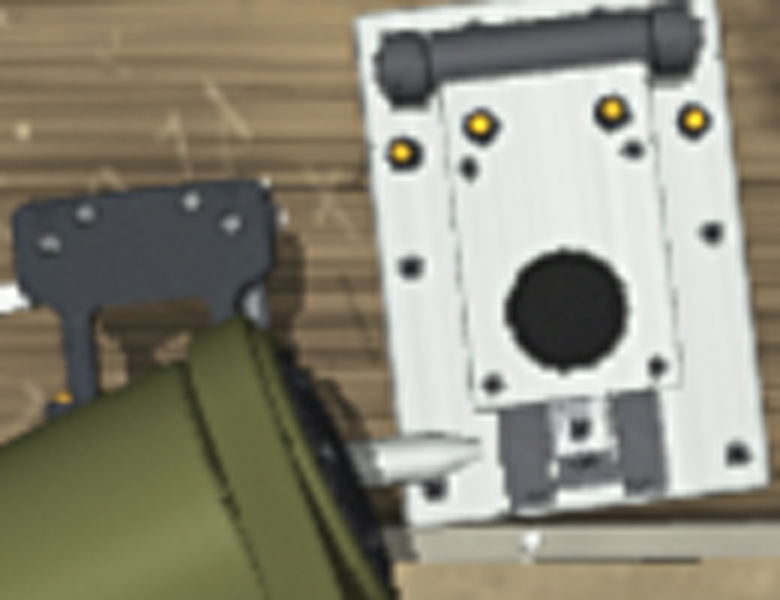

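The head is shut. In the top crop the pin tip is at (483,450) and the pad centre at (567,310). In the scene crop the shaft enters behind the left ear, and the pad centre is at (345,226). I'll check these against predictions.

Run:
```python
from h import *
P=np.array([[-58,30,34],[-58,45,41],[-18,0,59.4],[36,46,26],[36,-46,26]])/1e3
for n,o in(("top",[180,200]),("scene",[195,190])):
    c=eyes.capture(n); print(n,((proj(c,place(FX,P))-o+.5)*6-.5).round(0).tolist())
print(bot.observe()["position"],fx([-.058,.111,.0545]))
```

```text
top [[487.0, 450.0], [438.0, 457.0], [569.0, 311.0], [403.0, 153.0], [696.0, 119.0]]
scene [[195.0, 283.0], [167.0, 243.0], [346.0, 220.0], [393.0, 148.0], [568.0, 294.0]]
[0.40920366 0.23211829 0.05567238] [0.40846453 0.2317015  0.0545    ]
```

The predictions match to about 1 mm, so I'll insert in steps while watching the forces.

```bash
cat >> h.py <<'E'
def st(tag):
    o=bot.observe(); q=(o["position"]-[FX[0],FX[1],0])@Rz(FX[2]); f=o["ft_force"]@Rz(FX[2])
    print(tag,round(o["t"],2),"fixpos",(q*1e3).round(1),"f",f.round(1),"gap",round(o["finger_gap"]*1e3,1)); return q,f
E
python3 - <<'E'
from h import *
st("s")
for y in (.060,.050,.042,.034,.026,.018):
    bot.line_to(fx([-.058,y+.041,.034+.0205]),v=.04)
    q,f=st(y)
    if abs(f).max()>30: break
E
```

```text
s 13.2 fixpos [-57.2 111.3  55.7] f [ 0.1  0.4 -0.3] gap 23.4
0.06 13.6 fixpos [-57.9 100.8  54.7] f [ 0.2  0.6 -0.4] gap 23.9
0.05 14.0 fixpos [-58.   90.8  54.5] f [ 0.2  0.3 -1.4] gap 23.5
0.042 14.35 fixpos [-57.9  82.8  54.5] f [ 0.4  0.5 -0.6] gap 23.4
0.034 14.7 fixpos [-57.8  74.7  54.7] f [ 0.7 -0.7  1.6] gap 23.5
0.026 15.05 fixpos [-57.9  66.7  54.6] f [ 0.7 -1.6  1.8] gap 23.4
0.018 15.4 fixpos [-58.   58.6  54.5] f [ 2.  -2.   1.9] gap 23.6
```

Run:
```python
from h import *
for y in (.010,.005,.002,-.0005,-.002,-.0035):
    bot.line_to(fx([-.058,y+.041,.034+.0205]),v=.04)
    q,f=st(y)
    if abs(f).max()>20: break
bot.pause(.4); st("hold")
c=eyes.capture("top"); a=cv2.resize(c["color"][200:300,180:310],None,fx=6,fy=6,interpolation=cv2.INTER_CUBIC)
s=eyes.capture("scene"); b=cv2.resize(s["color"][190:290,195:320],None,fx=6,fy=6,interpolation=cv2.INTER_CUBIC)
cv2.imwrite("pics/s4.png",np.hstack([b[100:500,:400],a[200:600,250:650]])[:,:,::-1])
```

```text
0.01 15.75 fixpos [-58.   50.6  54.5] f [ 2.1 -2.8  1.7] gap 23.5
0.005 16.02 fixpos [-58.   45.7  54.5] f [ 2.6 -1.9  2. ] gap 23.4
0.002 16.27 fixpos [-57.9  43.5  54.6] f [2.8 7.2 2. ] gap 23.4
-0.0005 16.52 fixpos [-57.9  42.9  54.7] f [ 1.  30.4  1.2] gap 23.8
hold 16.93 fixpos [-57.9  42.9  54.7] f [ 0.3 30.   1.6] gap 23.5
```

View pics/s4.png

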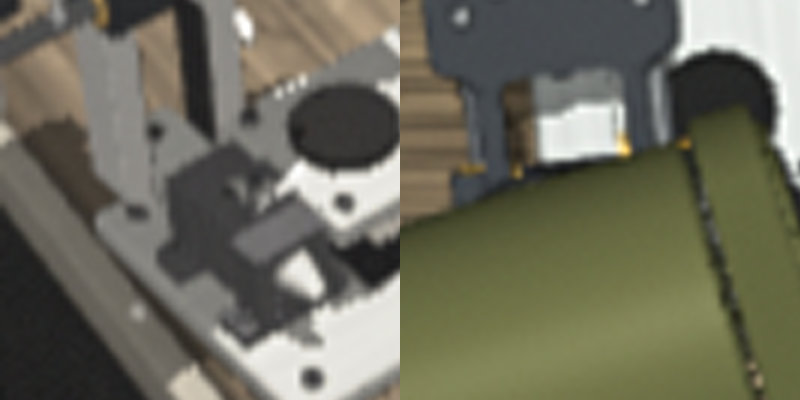

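The nose shows through the right ear and there is a hard stop at 30 N, so the pin is home. I'll ease off, release, and press the pad.

Run:
```python
from h import *
bot.line_to(fx([-.058,.0003+.041,.0545]),v=.04); st("ease")
bot.move_gripper(.06)
q,_=st("open")
bot.line_to(bot.observe()["position"]+[0,0,.09],v=.2)
bot.move_gripper(0.0)
R=tool(FX[2]+np.pi/2)
bot.move_pose(fx([-.018,0,.057+.025+.06]),R)
bot.line_to(fx([-.018,0,.057+.025+.008]),v=.15)
z=.057+.025+.004
while z>.070:
    bot.line_to(fx([-.018,0,z]),v=.03); q,f=st(round(z*1e3,1))
    if f[2]>14: break
    z-=.001
bot.pause(.4); st("hold")
c=eyes.capture("scene"); b=cv2.resize(c["color"][190:290,195:320],None,fx=6,fy=6,interpolation=cv2.INTER_CUBIC)
cv2.imwrite("pics/s5.png",b[:,:,::-1])
```

```text
ease 17.27 fixpos [-57.9  43.1  54.7] f [ 0.7 22.3  2.5] gap 23.6
open 18.01 fixpos [-61.5  43.   53.3] f [-18.7  22.1   5.3] gap 60.1
86.0 21.86 fixpos [-17.8   0.   86.4] f [ 0.4  0.1 -0.2] gap 0.4
85.0 22.11 fixpos [-18.   -0.   85.1] f [ 0.2 -0.7 -0.3] gap 0.4
84.0 22.36 fixpos [-18.  -0.  84.] f [ 0.1  0.1 -0.5] gap 0.5
83.0 22.61 fixpos [-18.1   0.   83. ] f [-0.8  0.1  2.6] gap 0.8
82.0 22.86 fixpos [-18.1   0.   82.2] f [-4.4  0.1  7.8] gap 0.6
81.0 23.11 fixpos [-18.1   0.   82.1] f [-10.2  -0.3  21.2] gap 0.4
hold 23.51 fixpos [-18.1   0.   82.1] f [-9.2 -0.1 20.7] gap 0.2
```

View pics/s5.png

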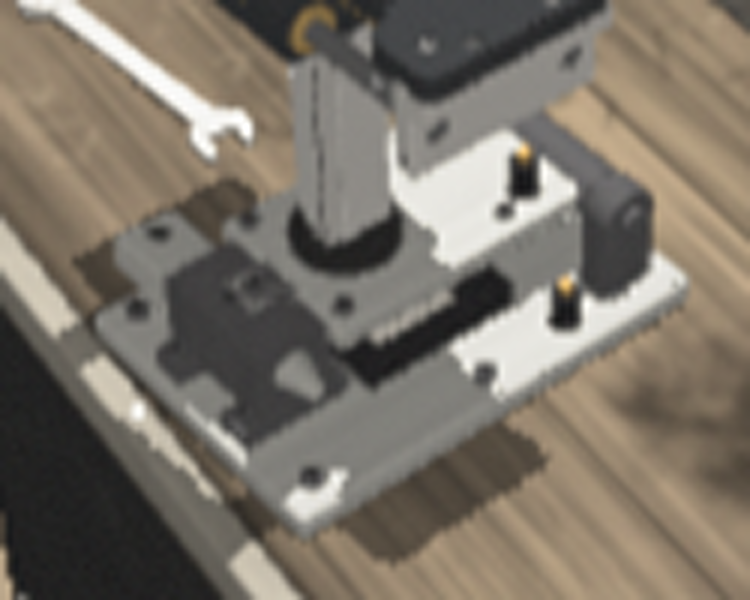

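The force that stayed on while the fingers opened suggests a finger may have been touching the head's side, so the stop may not have been the pin's shoulder. To be sure, I'll push squarely on the handle's end face, then press again.

Run:
```python
from h import *
bot.line_to(fx([-.018,0,.14]),v=.2)
R=tool(FX[2])
bot.move_pose(fx([-.058,.105,.12]),R)
bot.line_to(fx([-.058,.095,.054]),v=.15)
st("start")
y=.083
bot.line_to(fx([-.058,y,.054]),v=.06)
while y>.052:
    y-=.0015
    bot.line_to(fx([-.058,y,.054]),v=.03); q,f=st(round(y*1e3,1))
    if f[1]>22: break
bot.pause(.3); st("hold")
bot.line_to(fx([-.058,.095,.054]),v=.1)
bot.line_to(fx([-.058,.105,.12]),v=.2)
c=eyes.capture("scene")
P=np.array([[-70,57,41],[-46,57,41],[-46,25,41],[-70,62,41],[-46,62,41],[-58,-25,34],[-58,-40,34]])/1e3
b=cv2.resize(c["color"][215:275,200:275],None,fx=10,fy=10,interpolation=cv2.INTER_CUBIC)
for i,p in enumerate(proj(c,place(FX,P))):
    u=tuple(int(v) for v in ((p-[200,215]+.5)*10-.5)); cv2.circle(b,u,4,(255,0,0) if i not in(3,4) else (0,255,0),1)
cv2.imwrite("pics/s6.png",b[:,:,::-1])
```

```text
start 26.18 fixpos [-57.6  95.1  54.5] f [ 0.1 -0.2  1.4] gap 0.9
81.5 26.78 fixpos [-58.   81.5  54. ] f [-1.3 -0.1 -0. ] gap 0.5
80.0 27.03 fixpos [-58.  80.  54.] f [-0.4 -0.1  1. ] gap 0.4
78.5 27.28 fixpos [-58.   78.4  54. ] f [-0.3  0.4  0.2] gap 0.9
77.0 27.53 fixpos [-58.   76.9  54. ] f [-0.  -0.1 -0.1] gap 0.6
75.5 27.78 fixpos [-58.   75.4  54. ] f [-0.2 -0.7 -0.1] gap 0.6
74.0 28.03 fixpos [-58.   73.9  54. ] f [-0.1  0.1  0.3] gap 0.3
72.5 28.28 fixpos [-58.   72.4  54. ] f [ 0.2  1.2 -0.4] gap 0.3
71.0 28.53 fixpos [-58.  71.  54.] f [0.2 0.1 0. ] gap 0.7
69.5 28.78 fixpos [-58.   69.5  54. ] f [0.4 1.9 1. ] gap 0.5
68.0 29.03 fixpos [-58.   68.6  54.2] f [-0.7  8.3  1.6] gap 0.4
66.5 29.28 fixpos [-57.9  68.3  54.4] f [-3.1 21.3  3. ] gap 0.1
65.0 29.53 fixpos [-57.9  68.   54.6] f [-4.1 34.   3. ] gap 0.4
hold 29.83 fixpos [-57.9  68.   54.6] f [-4.4 33.4  2.7] gap 0.5
```

View pics/s6.png

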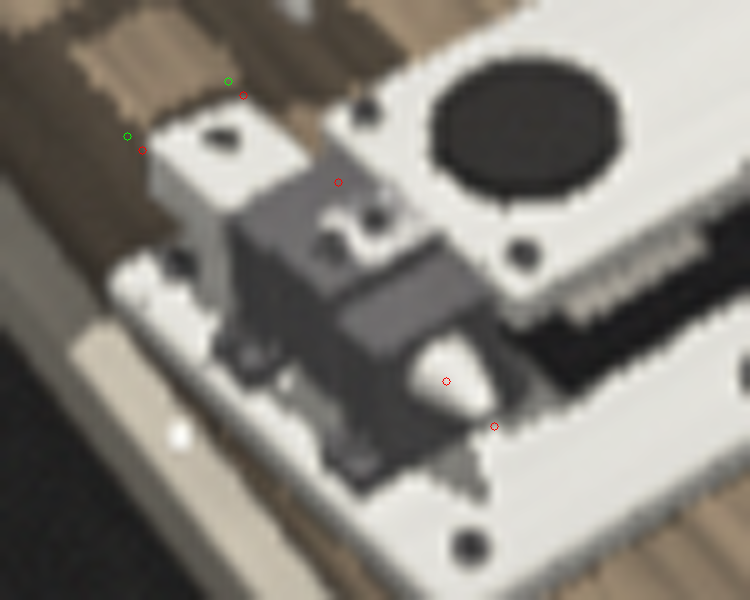

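The handle is against the left ear: its end edge at about (150,140)–(245,105) matches the red home markers. The nose protrudes at about (450,380), where predicted. I'll press the pad and hand in.

Run:
```python
from h import *
bot.move_pose(fx([-.018,0,.14]),tool(FX[2]+np.pi/2))
bot.line_to(fx([-.018,0,.086]),v=.15)
z=.083
while z>.074:
    bot.line_to(fx([-.018,0,z]),v=.03); q,f=st(round(z*1e3,1))
    if f[2]>16: break
    z-=.001
bot.pause(.8); q,f=st("hold")
if f[2]>12: print(bot.hand_in())
```

```text
83.0 33.17 fixpos [-17.7   0.1  83.6] f [ 0.3 -0.3  0.5] gap 0.3
82.0 33.42 fixpos [-17.8   0.1  82.5] f [-0.5  0.6  5.6] gap 0.3
81.0 33.67 fixpos [-17.8   0.1  82.1] f [-5.9 -0.4 15.9] gap 0.5
80.0 33.92 fixpos [-17.7   0.   81.9] f [-11.6  -0.1  28. ] gap 0.7
hold 34.72 fixpos [-17.7   0.   81.9] f [-11.5  -0.8  29.1] gap 0.0
the job is handed in; nothing more can be done
None
```

The head is swung shut, the pin is pushed home and let go, and I handed the job in at about 35 s with the fingers still pressing the pad at about 29 N; the hand-in returned no verdict.

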